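# Set the picking port for the seal-ring order

### The job

Get the picking port ready for the seal-ring order: switch the counting scale on by pressing the raised half of its red rocker fully down, then press the orange key in front of the bin of black rubber rings fully down, and last press the green release button fully down. They stay down by themselves. Press no other key, leave the red stop button alone, and leave the blue tray on the scale and all loose things where they are: nothing is to be picked up or pushed aside.

Things in the scene. Friction and masses are not known exactly. Their poses are not given: they have to be found in the camera images.
- scale: fixed white counting scale, 260 x 210 mm; front deck (nearer the robot) 50 mm high, steel pan behind it 70 mm high with a loose blue tray on it reaching to 105 mm. Origin at the centre of its underside, x from deck to pan, y to the left, z up. Rocker pivot at x = -90, y = 45, z = 53.5 mm of this frame
- scale_rocker (a joint): red rocker on the scale's front deck, 28 mm (scale x) by 58 mm (scale y): an open V of two flat halves hinged in the middle about the scale's x axis. 0 = off: left (+y) half, with a white stripe, raised 0.32 rad, right half level; 0.32 = on: left half pressed down level, right half raised. Gives way at about 4 N 20 mm from the pivot, stays where left. Starts at 0 to 0.04
- rocker_raised (a point): point on the upper face of the rocker's raised, white-striped half, 20 mm from the pivot; moves and tilts with the rocker, about 64 mm above the table when off and about 58 mm when on. Its axes lie parallel to the scale's when off, turned by minus the joint value about x
- key_rings (a joint): orange push key, 30 mm (x) by 36 mm (y), on the black module in front of the bin of black rubber rings; 0 = up, 0.006 m = fully down. It gives way at about 4 N, moves straight down and stays where it is left. Starts between 0 and 0.0008
- key_rings_top (a point): centre of the flat top of the orange key in front of the bin of black rubber rings, about 63 mm above the table when up; moves with the key. Its x axis points from the key to its bin, z up. The bin's rim stands 24 mm above the raised key and begins 37 mm behind (+x of) its centre
- key_brass (a joint): orange push key, 30 mm (x) by 36 mm (y), on the black module in front of the bin of brass fittings; 0 = up, 0.006 m = fully down. It gives way at about 4 N, moves straight down and stays where it is left. Starts between 0 and 0.0008. Not to be pressed
- key_brass_top (a point): centre of the flat top of the orange key in front of the bin of brass fittings, about 63 mm above the table when up; moves with the key. Its x axis points from the key to its bin, z up. The bin's rim stands 24 mm above the raised key and begins 37 mm behind (+x of) its centre
- key_caps (a joint): orange push key, 30 mm (x) by 36 mm (y), on the black module in front of the bin of red caps; 0 = up, 0.006 m = fully down. It gives way at about 4 N, moves straight down and stays where it is left. Starts between 0 and 0.0008. Not to be pressed
- key_caps_top (a point): centre of the flat top of the orange key in front of the bin of red caps, about 63 mm above the table when up; moves with the key. Its x axis points from the key to its bin, z up. The bin's rim stands 24 mm above the raised key and begins 37 mm behind (+x of) its centre
- bin_rings: fixed open grey bin, 150 x 112 x 75 mm, holding black rubber rings; standing on the rack; origin at the centre of its underside (5 mm from the middle of the walls), x axis away from its key, z up. Its black key module, 42 mm high, stands in front with the key centre at x = -107 mm, y = 0 of this frame
- bin_brass: fixed open grey bin, 150 x 112 x 75 mm, holding brass fittings; standing on the rack; origin at the centre of its underside (5 mm from the middle of the walls), x axis away from its key, z up. Its black key module, 42 mm high, stands in front with the key centre at x = -107 mm, y = 0 of this frame
- bin_caps: fixed open grey bin, 150 x 112 x 75 mm, holding red caps; standing on the rack; origin at the centre of its underside (5 mm from the middle of the walls), x axis away from its key, z up. Its black key module, 42 mm high, stands in front with the key centre at x = -107 mm, y = 0 of this frame
- release_button (a joint): round green push button, 33 mm across, on a grey box of 75 x 80 x 50 mm; 0 = up, 0.006 m = fully down, its top then still 5 mm above its steel collar (42 mm across). Gives way at about 4 N, moves straight down and stays where it is left. Starts at 0 to 0.0008
- release_button_top (a point): centre of the flat top of the green button, 74 mm above the table when up; moves with the button. x axis away from the robot side of the box, z up
- stop_button (a joint): red mushroom stop button, 40 mm across, on a yellow box beside the grey one (centres 110 mm apart); 0 = up, grows to 0.006 m when pressed. Not to be pressed
- stop_button_top (a point): centre of the top of the red mushroom, 84 mm above the table
- tray: loose empty blue tray, 120 x 150 x 35 mm, on the scale's pan; origin at the centre of its underside. Leave it there
- tape: loose roll of brown tape lying flat, 90 mm across, 48 mm high; origin at the centre of its underside
- knife: loose red box knife, 155 mm long (its x), 26 mm wide, 16 mm high; origin under its middle
- marker: loose white marker with blue cap, 130 mm long (its x), 16 mm high; origin under its middle
- carton: loose small cardboard box, 70 x 50 x 55 mm; origin at the centre of its underside
- jar: loose white jar with blue cap, 60 mm across, 85 mm high; origin at the centre of its underside
- mug: loose blue mug, 76 mm across, 90 mm high; origin at the centre of its underside

How it is judged:
By the outcome, as a careful person would: the job done as asked, in the order asked, and still so for the second after the job is handed in, with the robot touching nothing.
It also fails if it takes over 51 s, if anything falls off the work surface, if the arm or the gripper's body presses on something with over 40 N, if the wrist force passes 120 N, or if a joint passes its speed limit or range.

### The arm

A 6-joint arm with a two-finger parallel gripper is mounted at the origin on the work surface. World frame = base frame: x ahead of the robot, y to its left, z up, the work surface at z = 0. Lengths are in m, angles in rad, forces in N, time in s.
With the tool pointing down it reaches from about 0.35 to 0.95 m from the base axis. Payload 17.4 kg.
Tool frame: the origin (TCP) lies midway between the tips of the shut fingers; the grasp point (between the pads) lies 19 mm behind it; z points along the fingers, y is the line along which they close (so a half turn about z gives the same grasp; the last joint's range is limited). The gripper opens to 93 mm and grips with 3 to 60 N. Pads are 15 mm wide; open, the fingers measure 128 mm over their backs; the gripper's body (75 mm by 188 mm) begins 65 mm behind the grasp point.
Start: joints at [1.306, 0.116, 1.442, -0, 1.584, -0.038], TCP at [0.152, 0.658, 0.219] pointing down, gripper open.
Joint ranges: [-2.83, 2.83], [-0.83, 2.19], [0.07, 2.5], [-1.14, 4.28], [0.01, 3], [-2.97, 2.97]. Speed limits (rad/s): [1.89, 1.89, 2.22, 3.14, 3.14, 3.14].

### API

Orientations are given as [roll, pitch, yaw] about the fixed x, y, z axes, in that order (R = Rz(yaw) Ry(pitch) Rx(roll)).
In Python, from station import robot gives the robot as it stands.
- The arm moves only by the tool servo_tool, never from a script. Its argument "series" is a list that holds one entry, the list of rows, each a list of 7 numbers: the shift along the tool's x, y, z each as a share of 0.1 m, from -1 to 1, then the turn, a rotation vector about the tool's x, y, z each as a share of 0.08 rad, from -1 to 1, then the opening, from -1 (shut) to 1 (fully open). A call has exactly 10 rows; each row shifts and turns the commanded pose from where the row before left it, along the tool's axes as they then stand; what a row does not reach is not made up. A row lasts 1/10 s, in which the tool goes at most 50 mm and 8.59 degrees, less where a joint would pass 70% of its speed; a pose out of reach is approached as far as the arm can. A call with a number of a shift or a turn outside -1 to 1 is refused whole. A call with a gripper value outside its range is refused whole. The fingers move at their own pace and stop on an object; "newtons" is the grip in N (left out, the last holds). Time passes only in rows, so rows that do not move let the fingers close, or fill a call up. It gives the time, the measured TCP pose, the force, the opening and the grip force at its end, in the units of the state.
- robot.get_state(): the state, without advancing time (a new reading comes with each control period).
- robot.read_camera(name): name is "side" or "top" or "wrist"; returns the picture (384x512x3 uint8, blue, green, red); there is no depth.
- robot.camera_info(name): a dict with "fx", "fy", "cx", "cy" (pixels), "dist" ([k1, k2, p1, p2, k3] as OpenCV has them; the pictures are not rectified), "R" (3x3) and "t" (3): a world point X has camera coordinates R X + t; the wrist camera has in their place "tool_from_camera" (4x4, takes a point from camera to tool coordinates, whose origin is the TCP and whose axes are the flange's). Camera axes: x right, y down, z forward; pixel columns grow to the right and rows downward; lengths in m; the calibration is good to about 2 mm. A picture is of the moment at which its call begins: read the wrist's pose just before it. camera_info takes no time and is no camera call.
- robot.hand_in(): hands the job in; it is judged then, once.
The state is a dict: "t": time; "q": joint angles; "joint_vel": joint speeds; "tau": joint torques, N m; "position": TCP position; "eef_rot": TCP orientation; "ft_force": force on the tool from outside, world axes, zero at the start; "torque": the same for the moment, N m; "grip_width": opening from 0.0 (shut) to 1.0 (fully open); "finger_force": force on a finger pad.
Only numpy, scipy, OpenCV 4.12 (cv2) and the standard library are available. Lean on these libraries where they do the work, as an engineer would, in place of code of your own. Each camera call takes 0.05 s, during which the arm holds its last target. There are 200 camera calls.

## Working session

There is one attempt and no reset: what is moved stays moved. The work goes in short steps, Python scripts to look and compute and a tool call to move; the robot and the scene stay as the last step left them, time stands still between calls to the robot, and variables do not carry over. Pictures are saved under pics/ and viewed, at most 10 in all, crops included, and the job is handed in when it is done.

Besides the shell and the picture viewer there is one more tool, called after "Request:" as name([rows], argument=value, ...), one row to a line, values as JSON. servo_tool: Moves the arm, as the interface text tells. Its arguments: {"type":"object","properties":{"series":{"type":"array"},"newtons":{"type":"number"}},"required":["series"]}

```bash
mkdir -p pics; python3 - <<'E'
from station import robot
import cv2
for n in("top","side"):
    cv2.imwrite(f"pics/{n}0.png",robot.read_camera(n))
    i=robot.camera_info(n);print(n,i)
s=robot.get_state();print(s)
E
```

```text
top {'fx': 413.5374104583626, 'fy': 413.5374104583626, 'cx': 252.02350247921405, 'cy': 192.4949192983057, 'dist': array([0.03333121, 0.        , 0.        , 0.        , 0.        ]), 'R': array([[ 2.99019587e-02, -9.99552213e-01,  1.11654186e-03],
       [-9.98879132e-01, -2.99227915e-02, -3.66756992e-02],
       [ 3.66926864e-02, -1.86151180e-05, -9.99326596e-01]]), 't': array([-0.04547588,  0.55575379,  1.13392907])}
side {'fx': 417.1131671917528, 'fy': 417.1131671917528, 'cx': 259.2722554179994, 'cy': 191.9964457280677, 'dist': array([-0.01847405,  0.        ,  0.        ,  0.        ,  0.        ]), 'R': array([[ 0.76017514, -0.6496822 , -0.00684148],
       [-0.38908517, -0.44677431, -0.80560875],
       [ 0.52033306,  0.61506566, -0.59240843]]), 't': array([-0.45274412,  0.26630484,  0.8738021 ])}
{'t': 0.1, 'q': array([ 1.30616729e+00,  1.16396192e-01,  1.44220653e+00, -1.61277436e-05,
        1.58399402e+00, -3.78149631e-02]), 'joint_vel': array([-1.29002761e-03, -2.82615799e-03, -1.10130275e-03, -4.49564444e-04,
        5.12766667e-05, -1.42827020e-03]), 'tau': array([ 2.49876713e-03, -7.22893596e+01, -6.23867798e+01,  7.82434107e-02,
        2.25960411e-02, -4.99340115e-05]), 'position': array([0.15176406, 0.65752402, 0.2180022 ]), 'eef_rot': array([-3.14058867e+00, -2.18454499e-05,  2.91477837e+00]), 'ft_force': array([-0.05318103,  0.0897489 , -0.53714627]), 'torque': array([-0.01231032,  0.00300241,  0.03101387]), 'finger_force': 0.0, 'grip_width': 1.0009252737397667}
```

View pics/top0.png

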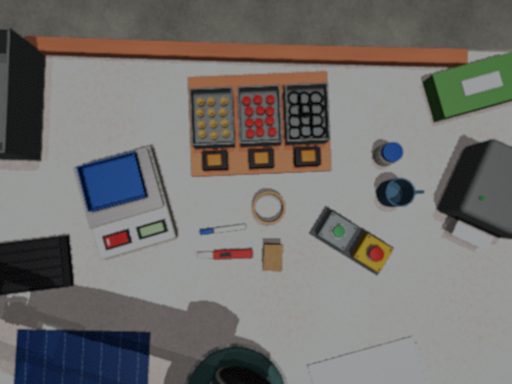

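View pics/side0.png

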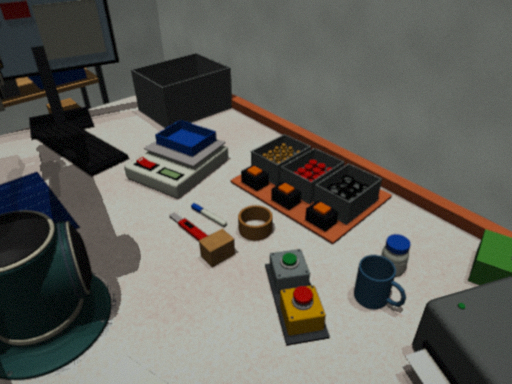

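The top view shows the ring bin on the right at (307,113), with its key at (307,156). The rocker is at (117,239), the green button at (339,231) and the stop button at (376,254). The side view agrees: ring key (322,214), green button (289,259), rocker (147,163).

```bash
cat > h.py <<'E'
import numpy as np, cv2
from station import robot
def cam(n,s=None):
    i=robot.camera_info(n); K=np.array([[i['fx'],0,i['cx']],[0,i['fy'],i['cy']],[0,0,1]])
    if n=="wrist":
        from scipy.spatial.transform import Rotation as Ro
        T=np.eye(4);T[:3,:3]=Ro.from_euler('xyz',s['eef_rot']).as_matrix();T[:3,3]=s['position']
        T=np.linalg.inv(T@np.array(i['tool_from_camera']));R,t=T[:3,:3],T[:3,3]
    else: R,t=i['R'],i['t']
    return K,i['dist'],R,t
def ray(c,uv):
    K,d,R,t=c
    p=cv2.undistortPoints(np.array(uv,float).reshape(-1,1,2),K,d).reshape(-1,2)
    return -R.T@t,(np.c_[p,np.ones(len(p))]@R)
def onz(c,uv,z):
    o,d=ray(c,uv); return o+d*((z-o[2])/d[:,2])[:,None]
def tri(c1,u1,c2,u2):
    (o1,d1),(o2,d2)=ray(c1,u1),ray(c2,u2);d1,d2=d1[0],d2[0]
    a=np.linalg.lstsq(np.c_[d1,-d2],o2-o1,rcond=None)[0]
    p,q=o1+a[0]*d1,o2+a[1]*d2
    return (p+q)/2,np.linalg.norm(p-q)
def blobs(im,lo,hi,amin=25,box=None):
    h=cv2.cvtColor(im,cv2.COLOR_BGR2HSV)
    h[...,0]=(h[...,0].astype(int)+20)%180   # red wraps: hues shifted by +20
    m=cv2.inRange(h,lo,hi)
    if box:
        k=np.zeros_like(m);x0,y0,x1,y1=box;k[y0:y1,x0:x1]=255;m&=k
    cs=cv2.findContours(m,cv2.RETR_EXTERNAL,cv2.CHAIN_APPROX_NONE)[0]
    out=[]
    for c in cs:
        if cv2.contourArea(c)>=amin:
            M=cv2.moments(c);out.append((M['m10']/M['m00'],M['m01']/M['m00'],M['m00'],c))
    return sorted(out,key=lambda b:-b[2])
E
python3 - <<'E'
from h import *
np.set_printoptions(precision=4,suppress=True)
t=cv2.imread("pics/top0.png");s=cv2.imread("pics/side0.png");ct,cs=cam("top"),cam("side")
R=((8,120,70),(26,255,255));O=((27,140,90),(44,255,255));G=((65,80,60),(105,255,255))
spec={"key":(O,(285,140,330,172),(300,195,345,225),.063),"green":(G,(325,215,352,245),(275,245,305,268),.074),
"rocker":(R,(95,225,137,255),(130,150,162,172),.06),"stop":(R,(360,240,392,268),(288,282,318,305),.084)}
for n,(c,bt,bs,z) in spec.items():
    a=blobs(t,*c,box=bt);b=blobs(s,*c,box=bs)
    print(n,[tuple(np.round(x[:3],1)) for x in a],[tuple(np.round(x[:3],1)) for x in b])
    if a:
        print('  top on z',onz(ct,a[0][:2],z)[0], 'rect',cv2.minAreaRect(a[0][3]))
        if b: print('  side on z',onz(cs,b[0][:2],z)[0],'tri',*tri(ct,a[0][:2],cs,b[0][:2]))
        if n in("rocker",'key'): print('  corners',onz(ct,cv2.boxPoints(cv2.minAreaRect(a[0][3])),z)[:,:2].tolist())
print("scale corners z=.05",onz(ct,[[105,257],[175,235]],.05))
A=cv2.resize(t[215:270,80:180],(700,385),interpolation=cv2.INTER_CUBIC);cv2.imwrite("pics/rk.png",A)
E
```

```text
key [(np.float64(307.9), np.float64(155.5), np.float64(146.0)), (np.float64(304.6), np.float64(167.3), np.float64(32.5))] [(np.float64(303.1), np.float64(212.4), np.float64(125.0)), (np.float64(321.8), np.float64(207.3), np.float64(105.5))]
  top on z [ 0.6573 -0.1737  0.063 ] rect ((308.0, 155.5), (11.0, 14.0), 90.0)
  side on z [ 0.6051 -0.16    0.063 ] tri [ 0.6402 -0.1599  0.0492] 0.04824678369025687
  corners [[0.6713273205759305, -0.1550509916529232], [0.6724056239383137, -0.19205140845778051], [0.6432153116810218, -0.1927879374777995], [0.6421301132758146, -0.15581808629307248]]
green [(np.float64(338.5), np.float64(230.9), np.float64(89.0))] [(np.float64(289.2), np.float64(257.7), np.float64(107.5))]
  top on z [ 0.4615 -0.2564  0.074 ] rect ((338.5000305175781, 231.00003051757812), (10.60660171508789, 10.60660171508789), 45.0)
  side on z [ 0.4604 -0.2595  0.074 ] tri [ 0.4618 -0.2574  0.0714] 0.0011573104159267788
rocker [(np.float64(116.0), np.float64(239.3), np.float64(248.5))] [(np.float64(145.9), np.float64(162.8), np.float64(82.0))]
  top on z [0.4216 0.3242 0.06  ] rect ((115.99840545654297, 239.29457092285156), (11.963851928710938, 23.532670974731445), 73.61045837402344)
  side on z [0.4199 0.3188 0.06  ] tri [0.4218 0.325  0.0563] 0.001278308418683282
  corners [[0.42691489656552156, 0.35829571199869537], [0.4458958671421922, 0.30026837094809017], [0.41613781764028646, 0.2901699628154144], [0.39723373724089733, 0.3481571150861111]]
stop [(np.float64(375.5), np.float64(253.4), np.float64(141.0))] [(np.float64(302.4), np.float64(294.0), np.float64(218.0))]
  top on z [ 0.4072 -0.3503  0.084 ] rect ((375.5, 253.5), (13.0, 13.0), 90.0)
  side on z [ 0.4043 -0.3549  0.084 ] tri [ 0.4071 -0.352   0.0792] 0.0007974683819055404
scale corners z=.05 [[0.3734 0.3542 0.05  ]
 [0.4364 0.1723 0.05  ]]
```

View pics/rk.png

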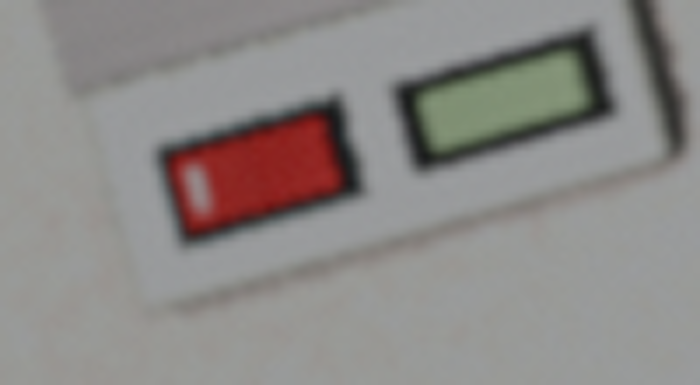

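The picture shows the rocker with its white stripe at the left end (near (97,242) in the top image), so the raised half is on the left, away from the green display. The rocker measures about 61 x 31 mm, yaw about 0.32, with its centre at (0.422, 0.324). The press point is about (0.415, 0.345).

The sizes and heights are plausible for the rocker, the green button and the stop button. The key's mask is 30 x 37 mm. I'm moving now.

Request:
servo_tool([
  [[-0.326, -0.245, 0, 0, 0, 0, -1], [-0.326, -0.245, 0, 0, 0, 0, -1], [-0.326, -0.245, 0, 0, 0, 0, -1], [-0.326, -0.245, 0, 0, 0, 0, -1], [-0.326, -0.245, 0, 0, 0, 0, -1], [-0.326, -0.245, 0, 0, 0, 0, -1], [-0.326, -0.245, 0, 0, 0, 0, -1], [-0.326, -0.245, 0, 0, 0, 0, -1], [-0.326, -0.245, 0, 0, 0, 0, -1], [-0.326, -0.245, 0, 0, 0, 0, -1]],
], newtons=40)

```text
t: 1.1
position: [0.4151, 0.3442, 0.2185]
eef_rot: [-3.141, -0.0, 2.915]
ft_force: [-0.7, 0.3, -0.5]
grip_width: 0.193
finger_force: 0.0
```

Request:
servo_tool([
  [[0, 0, 0, 0, 0, 1, -1], [0, 0, 0, 0, 0, 1, -1], [0, 0, 0, 0, 0, 1, -1], [0, 0, 0, 0, 0, 1, -1], [0, 0, 0, 0, 0, 1, -1], [0, 0, 0, 0, 0, 1, -1], [0, 0, 0, 0, 0, 1, -1], [0, 0, 0, 0, 0, 1, -1], [0, 0, 0, 0, 0, 1, -1], [0, 0, 0, 0, 0, 1, -1]],
])

```text
t: 2.1
position: [0.4142, 0.3456, 0.2183]
eef_rot: [-3.141, 0.0, 2.112]
ft_force: [-0.8, 1.2, 0.5]
grip_width: 0.006
finger_force: 0.0
```

Request:
servo_tool([
  [[0, 0, 0, 0, 0, 1, -1], [0, 0, 0, 0, 0, 1, -1], [0, 0, 0, 0, 0, 0.8, -1], [0, 0, 0, 0, 0, 0, -1], [0, 0, 0, 0, 0, 0, -1], [0, 0, 0, 0, 0, 0, -1], [0, 0, 0, 0, 0, 0, -1], [0, 0, 0, 0, 0, 0, -1], [0, 0, 0, 0, 0, 0, -1], [0, 0, 0, 0, 0, 0, -1]],
])

```text
t: 3.1
position: [0.4144, 0.3457, 0.2187]
eef_rot: [3.142, 0.0, 1.891]
ft_force: [-0.1, -0.8, 0.6]
grip_width: 0.002
finger_force: 0.0
```

```bash
cat > look.py <<'E'
from h import *
import sys
np.set_printoptions(precision=4,suppress=True)
s=robot.get_state();w=robot.read_camera("wrist");cv2.imwrite(sys.argv[1],w)
print(s['t'],s['position'],s['eef_rot'],s['q'],s['ft_force'],s['grip_width'])
cw=cam("wrist",s)
z=float(sys.argv[2])
for n,c in {"red":((8,120,60),(26,255,255)),"orange":((27,140,60),(44,255,255)),"green":((65,80,60),(105,255,255))}.items():
    for b in blobs(w,*c,amin=150)[:4]:
        r=cv2.minAreaRect(b[3]);print(n,np.round(b[:3],1),onz(cw,b[:2],z)[0],onz(cw,cv2.boxPoints(r),z)[:,:2].tolist())
E
python3 look.py pics/w1.png 0.058
```

```text
3.1 [0.4144 0.3457 0.2187] [3.1415 0.     1.891 ] [ 0.648  -0.1812  1.7316 -0.      1.5911  0.3279] [-0.0777 -0.8099  0.6387] 0.0022107586051313723
red [ 258.5  189.4 1035.5] [0.4228 0.3266 0.058 ] [[0.4012949993747234, 0.34705706549060034], [0.4277391781442327, 0.35582407324253296], [0.4454167658614481, 0.3049388528805683], [0.41771440843440794, 0.295760434080825]]
orange [425.3 342.2 966. ] [0.722  0.1839 0.058 ] [[0.6407948142713645, 0.17217519487548288], [0.633170221094515, 0.21004082327362733], [0.7921867004092844, 0.19844048194875452], [0.806583944524581, 0.1565536615526823]]
```

View pics/w1.png

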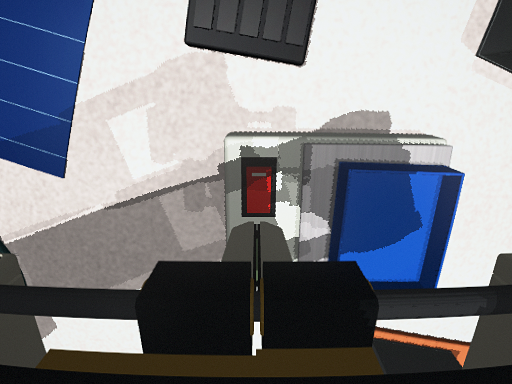

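The wrist view shows the rocker at (258,189), straight ahead of the tips, with the stripe on its far end. Its centre of about (0.422, 0.326) agrees with the top view, and the TCP lies about 22 mm out on the raised half. I'll go down now.

Request:
servo_tool([
  [[0, 0, 0.3, 0, 0, 0, -1], [0, 0, 0.3, 0, 0, 0, -1], [0, 0, 0.3, 0, 0, 0, -1], [0, 0, 0.3, 0, 0, 0, -1], [0, 0, 0.2, 0, 0, 0, -1], [0, 0, 0, 0, 0, 0, -1], [0, 0, 0.05, 0, 0, 0, -1], [0, 0, 0.05, 0, 0, 0, -1], [0, 0, 0.03, 0, 0, 0, -1], [0, 0, 0, 0, 0, 0, -1]],
])

```text
t: 4.15
position: [0.4146, 0.346, 0.0661]
eef_rot: [3.141, -0.001, 1.891]
ft_force: [-0.2, 0.4, 0.4]
grip_width: 0.006
finger_force: 0.2
```

Request:
servo_tool([
  [[0, 0, 0.02, 0, 0, 0, -1], [0, 0, 0.02, 0, 0, 0, -1], [0, 0, 0.02, 0, 0, 0, -1], [0, 0, 0.02, 0, 0, 0, -1], [0, 0, 0, 0, 0, 0, -1], [0, 0, 0, 0, 0, 0, -1], [0, 0, 0, 0, 0, 0, -1], [0, 0, 0, 0, 0, 0, -1], [0, 0, 0, 0, 0, 0, -1], [0, 0, 0, 0, 0, 0, -1]],
])

```text
t: 5.15
position: [0.4145, 0.346, 0.0582]
eef_rot: [3.141, -0.001, 1.891]
ft_force: [-2.7, 2.7, 8.5]
grip_width: 0.009
finger_force: 4.2
```

Request:
servo_tool([
  [[0, 0, 0.01, 0, 0, 0, -1], [0, 0, 0.01, 0, 0, 0, -1], [0, 0, 0, 0, 0, 0, -1], [0, 0, 0, 0, 0, 0, -1], [0, 0, 0, 0, 0, 0, -1], [0, 0, 0, 0, 0, 0, -1], [0, 0, 0, 0, 0, 0, -1], [0, 0, 0, 0, 0, 0, -1], [0, 0, 0, 0, 0, 0, -1], [0, 0, 0, 0, 0, 0, -1]],
])

```text
t: 6.15
position: [0.4147, 0.3461, 0.058]
eef_rot: [3.14, -0.001, 1.891]
ft_force: [-10.7, -3.2, 29.0]
grip_width: 0.004
finger_force: 14.2
```

The rocker has bottomed at 58 mm under 29 N. I'll rise straight up and check it.

Request:
servo_tool([
  [[0, 0, -0.1, 0, 0, 0, -1], [0, 0, -0.3, 0, 0, 0, -1], [0, 0, -0.4, 0, 0, 0, -1], [0, 0, -0.4, 0, 0, 0, -1], [0, 0, -0.2, 0, 0, 0, -1], [0, 0, -0.2, 0, 0, 0, -1], [0, 0, 0, 0, 0, 0, -1], [0, 0, 0, 0, 0, 0, -1], [0, 0, 0, 0, 0, 0, -1], [0, 0, 0, 0, 0, 0, -1]],
])

```text
t: 7.15
position: [0.4141, 0.3454, 0.2143]
eef_rot: [-3.14, 0.001, 1.891]
ft_force: [-0.4, -0.6, -0.5]
grip_width: 0.007
finger_force: 0.0
```

```bash
python3 look.py pics/w2.png 0.058; python3 - <<'E'
import cv2,numpy as np
f=lambda p:cv2.resize(cv2.imread(p)[140:230,200:310],(390,320),interpolation=cv2.INTER_CUBIC)
cv2.imwrite("pics/w2c.png",np.hstack([f("pics/w1.png"),f("pics/w2.png")]))
E
```

```text
7.15 [0.4141 0.3454 0.2143] [-3.1399  0.0007  1.8907] [ 0.648  -0.1796  1.7372 -0.0001  1.5858  0.3281] [-0.3699 -0.5567 -0.4563] 0.006757131227372326
red [ 258.9  189.4 1170.5] [0.4223 0.3276 0.058 ] [[0.4009803906144633, 0.35012461739147605], [0.4259769462720344, 0.3584172368290467], [0.4449653448663526, 0.30372487803346276], [0.41867004708893185, 0.2949994075482382]]
orange [423.6 343.2 925.5] [0.7153 0.1846 0.058 ] [[0.638042177995413, 0.17236151414360779], [0.630354944779599, 0.2075049428588071], [0.7865710052938297, 0.19850423376729087], [0.8006028808311898, 0.15981775337912468]]
```

View pics/w2c.png

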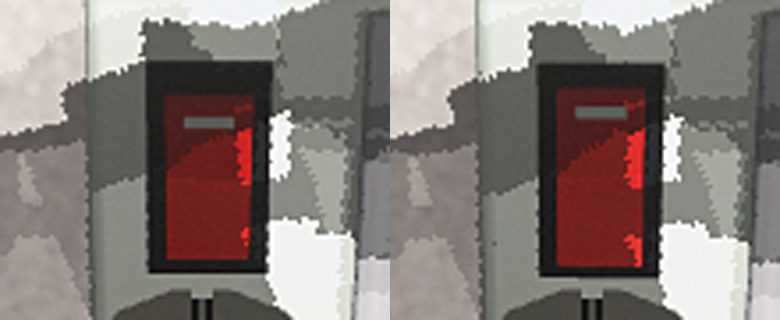

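In the crops (before on the left, after on the right) the striped half has moved outward toward the frame, so it is now level and the switch is on. Next is the ring key.

Request:
servo_tool([
  [[0, 0, 0, 0, 0, 1, -1], [0, 0, 0, 0, 0, 1, -1], [0, 0, 0, 0, 0, 1, -1], [0, 0, 0, 0, 0, 1, -1], [-0.2, 0.09, 0, 0, 0, 0, -1], [-0.4, 0.187, 0, 0, 0, 0, -1], [-0.4, 0.187, 0, 0, 0, 0, -1], [-0.4, 0.187, 0, 0, 0, 0, -1], [-0.4, 0.187, 0, 0, 0, 0, -1], [-0.4, 0.187, 0, 0, 0, 0, -1]],
])

```text
t: 8.2
position: [0.5172, 0.1239, 0.2152]
eef_rot: [-3.141, 0.0, 1.571]
ft_force: [0.6, 1.7, -0.1]
grip_width: 0.007
finger_force: 0.0
```

Request:
servo_tool([
  [[-0.4, 0.187, 0, 0, 0, 0, -1], [-0.4, 0.187, 0, 0, 0, 0, -1], [-0.4, 0.187, 0, 0, 0, 0, -1], [-0.4, 0.187, 0, 0, 0, 0, -1], [-0.4, 0.187, 0, 0, 0, 0, -1], [-0.4, 0.187, 0, 0, 0, 0, -1], [-0.4, 0.187, 0, 0, 0, 0, -1], [-0.2, 0.096, 0, 0, 0, 0, -1], [0, 0, 0, 0, 0, 0, -1], [0, 0, 0, 0, 0, 0, -1]],
])

```text
t: 9.2
position: [0.6571, -0.1744, 0.2147]
eef_rot: [-3.14, -0.001, 1.57]
ft_force: [-0.1, -0.2, -1.0]
grip_width: 0.003
finger_force: 0.0
```

```bash
python3 look.py pics/w3.png 0.063
```

```text
9.2 [ 0.6571 -0.1744  0.2147] [-3.1403 -0.0005  1.5701] [-0.297   0.1285  1.4343  0.0001  1.5802 -0.2963] [-0.1389 -0.232  -0.9995] 0.0026783950382445244
red [ 377.4   55.6 1968.5] [ 0.7773 -0.0525  0.063 ] [[0.7323100156055466, -0.06865270174498879], [0.7922028342907674, -0.009747294575405865], [0.8239144756604547, -0.035655985549044686], [0.7634288342006904, -0.0969801690185279]]
red [ 387.1   12.2 1049. ] [ 0.7835 -0.0119  0.063 ] [[0.7533087871351871, -0.006833067068080331], [0.8079160586550024, 0.008534592016168269], [0.8166784337547143, -0.01376402694704977], [0.7612082280133562, -0.029213384834731335]]
red [  30.1   24.2 1003.5] [ 0.4278 -0.0173  0.063 ] [[0.41365232525566475, 0.007031905637300689], [0.43831559394210995, 0.00875353263703492], [0.44209429357660635, -0.040135340032017304], [0.4170423249755826, -0.04269767623822361]]
red [331.9  44.3 994. ] [ 0.7307 -0.0428  0.063 ] [[0.7035262264485107, -0.034606618556248116], [0.7520158550736283, -0.02701838061281399], [0.7576048099237984, -0.05116573092868761], [0.708226071781853, -0.0588533342957408]]
orange [  274.1   102.9 
[... 440 characters left out ...]
906213]]
orange [ 128.3   77.1 5285. ] [ 0.5263 -0.0727  0.063 ] [[0.4887455936109478, -0.031089728673071353], [0.5699636166178423, -0.033831422203486554], [0.564096920479336, -0.11630691724841176], [0.4774534216280903, -0.11501019216318903]]
orange [ 438.1  343.7 2035.5] [ 0.9106 -0.4193  0.063 ] [[0.881831319698825, -0.47108907387133536], [0.881183235916934, -0.35416734758417073], [0.9405505423995157, -0.37279468768603435], [0.9482355822848884, -0.49639410569098336]]
green [ 91.3 243.6 466. ] [ 0.457 -0.261  0.063] [[0.4430396801172421, -0.24580361279027302], [0.47563841265486173, -0.24534521792246022], [0.47047222968220814, -0.2762774263826059], [0.43687531733445806, -0.2770223364289059]]
```

View pics/w3.png

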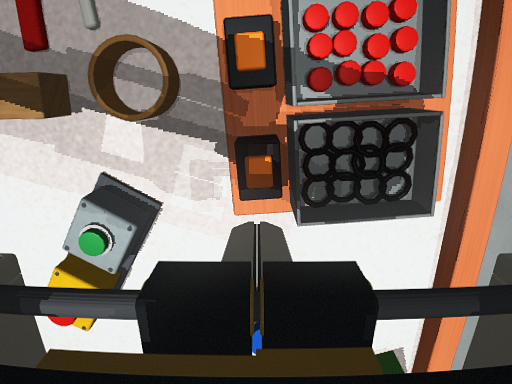

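The wrist view shows the ring key at about (260,170) in front of the bin of black rings, with the neighbouring caps key at (251,50) and the green button at (93,242). I'll fit the key and button from here.

```bash
python3 - <<'E'
from h import *
np.set_printoptions(precision=4,suppress=True)
w=cv2.imread("pics/w3.png")
s={'position':np.array([.6571,-.1744,.2147]),'eef_rot':np.array([-3.1403,-.0005,1.5701])}
c=cam("wrist",s)
for b in blobs(w,(25,150,45),(46,255,255),amin=60,box=(236,140,281,198)):
    x,y,a,k=b;print(np.round([x,y,a],1),cv2.boundingRect(k),onz(c,[x,y],.063),onz(c,cv2.boxPoints(cv2.minAreaRect(k)),.063)[:,:2].tolist())
g=blobs(w,(65,80,60),(105,255,255),amin=100,box=(60,210,130,270))
print('green',onz(c,g[0][:2],.074),cv2.boundingRect(g[0][3]))
cv2.imwrite("pics/w3c.png",cv2.resize(w[120:210,220:300],(640,600),interpolation=cv2.INTER_NEAREST)[:600])
E
```

```text
[258.6 171.  807.5] (245, 155, 28, 34) [[ 0.6588 -0.1714  0.063 ]] [[0.6430702586597762, -0.15447644803075383], [0.671995377836522, -0.15239383303142873], [0.6750322376741348, -0.18872937152850766], [0.645175644601374, -0.19095007267661968]]
green [[ 0.4639 -0.2551  0.074 ]] (78, 232, 27, 24)
```

View pics/w3c.png

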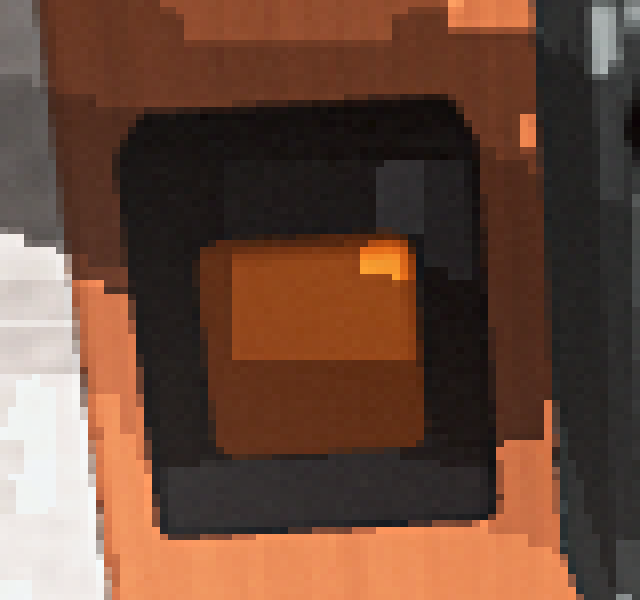

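The key top fills the crop from about (200,235) to (425,455) and measures 29 x 36 mm, centred at (0.658, -0.172). This agrees with the top view to about 2 mm. I'll press it.

Request:
servo_tool([
  [[0.02, 0.01, 0.3, 0, 0, 0, -1], [0, 0, 0.3, 0, 0, 0, -1], [0, 0, 0.3, 0, 0, 0, -1], [0, 0, 0.3, 0, 0, 0, -1], [0, 0, 0.2, 0, 0, 0, -1], [0, 0, 0, 0, 0, 0, -1], [0, 0, 0.05, 0, 0, 0, -1], [0, 0, 0.02, 0, 0, 0, -1], [0, 0, 0, 0, 0, 0, -1], [0, 0, 0, 0, 0, 0, -1]],
])

```text
t: 10.25
position: [0.6587, -0.1723, 0.0696]
eef_rot: [3.14, 0.0, 1.571]
ft_force: [-0.1, -0.4, -0.1]
grip_width: 0.007
finger_force: 0.0
```

Request:
servo_tool([
  [[0, 0, 0.02, 0, 0, 0, -1], [0, 0, 0.02, 0, 0, 0, -1], [0, 0, 0.02, 0, 0, 0, -1], [0, 0, 0.02, 0, 0, 0, -1], [0, 0, 0.02, 0, 0, 0, -1], [0, 0, 0.02, 0, 0, 0, -1], [0, 0, 0, 0, 0, 0, -1], [0, 0, 0, 0, 0, 0, -1], [0, 0, 0, 0, 0, 0, -1], [0, 0, 0, 0, 0, 0, -1]],
])

```text
t: 11.25
position: [0.6584, -0.1724, 0.0571]
eef_rot: [3.141, 0.0, 1.571]
ft_force: [-3.0, 1.3, 9.1]
grip_width: 0.007
finger_force: 3.9
```

Request:
servo_tool([
  [[0, 0, 0.01, 0, 0, 0, -1], [0, 0, 0.01, 0, 0, 0, -1], [0, 0, 0, 0, 0, 0, -1], [0, 0, 0, 0, 0, 0, -1], [0, 0, 0, 0, 0, 0, -1], [0, 0, 0, 0, 0, 0, -1], [0, 0, 0, 0, 0, 0, -1], [0, 0, 0, 0, 0, 0, -1], [0, 0, 0, 0, 0, 0, -1], [0, 0, 0, 0, 0, 0, -1]],
])

```text
t: 12.25
position: [0.6585, -0.1724, 0.0568]
eef_rot: [3.141, 0.0, 1.571]
ft_force: [-10.7, 2.9, 22.6]
grip_width: 0.01
finger_force: 11.4
```

The key stopped at 56.8 mm under 23 N, which is fully down. Now I'll rise and go to the green button. Averaging the views puts it at (0.4625, -0.256).

Request:
servo_tool([
  [[0, 0, -0.1, 0, 0, 0, -1], [0, 0, -0.3, 0, 0, 0, -1], [0, 0, -0.4, 0, 0, 0, -1], [0, 0, -0.4, 0, 0, 0, -1], [-0.14, -0.327, 0, 0, 0, 0, -1], [-0.14, -0.327, 0, 0, 0, 0, -1], [-0.14, -0.327, 0, 0, 0, 0, -1], [-0.14, -0.327, 0, 0, 0, 0, -1], [-0.14, -0.327, 0, 0, 0, 0, -1], [-0.14, -0.327, 0, 0, 0, 0, -1]],
])

```text
t: 13.25
position: [0.4608, -0.2566, 0.1745]
eef_rot: [3.142, 0.0, 1.571]
ft_force: [-0.0, -0.4, 0.2]
grip_width: 0.008
finger_force: 0.0
```

Request:
servo_tool([
  [[0, 0, 0, 0, 0, 0, -1], [0, 0, 0, 0, 0, 0, -1], [0, 0, 0, 0, 0, 0, -1], [0, 0, 0, 0, 0, 0, -1], [0, 0, 0, 0, 0, 0, -1], [0, 0, 0, 0, 0, 0, -1], [0, 0, 0, 0, 0, 0, -1], [0, 0, 0, 0, 0, 0, -1], [0, 0, 0, 0, 0, 0, -1], [0, 0, 0, 0, 0, 0, -1]],
])

```text
t: 14.25
position: [0.4622, -0.2563, 0.1747]
eef_rot: [3.142, 0.0, 1.571]
ft_force: [-0.0, 0.7, -0.9]
grip_width: 0.007
finger_force: 0.0
```

```bash
python3 look.py pics/w4.png 0.074 | egrep '^[0-9]|green'; python3 - <<'E'
import cv2
w=cv2.imread("pics/w4.png");cv2.imwrite("pics/w4v.png",w)
E
```

```text
14.25 [ 0.4622 -0.2563  0.1747] [3.1416 0.     1.5708] [-0.5547 -0.1919  1.812   0.      1.5215 -0.5546] [-0.0419  0.6996 -0.8723] 0.006946626987034872
green [264.4 182.3 235.5] [ 0.469  -0.2514  0.074 ] [[0.45853362955212473, -0.24150929520038034], [0.47680307395126414, -0.24150873565156344], [0.47707758676021556, -0.2587675756972084], [0.4584734488838412, -0.25876436949538806]]
```

View pics/w4.png

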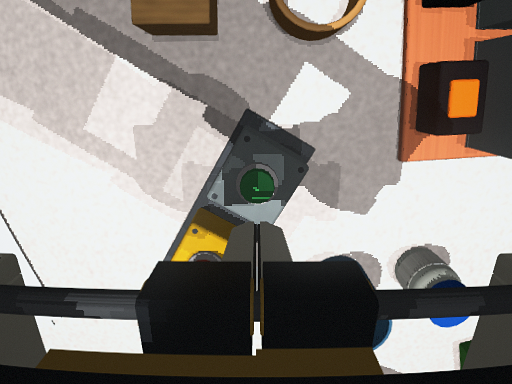

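The wrist view shows the green button partly in shadow, with its disc centre near (257,185), i.e. about (0.4625, -0.255). The TCP is within 2 mm of it. The stop button is well off at the lower left. I'll press the green button.

Request:
servo_tool([
  [[0, 0, 0.2, 0, 0, 0, -1], [0, 0, 0.3, 0, 0, 0, -1], [0, 0, 0.3, 0, 0, 0, -1], [0, 0, 0.1, 0, 0, 0, -1], [0, 0, 0, 0, 0, 0, -1], [0, 0, 0.03, 0, 0, 0, -1], [0, 0, 0.02, 0, 0, 0, -1], [0, 0, 0.02, 0, 0, 0, -1], [0, 0, 0.02, 0, 0, 0, -1], [0, 0, 0, 0, 0, 0, -1]],
])

```text
t: 15.3
position: [0.4621, -0.2563, 0.0756]
eef_rot: [3.142, -0.0, 1.571]
ft_force: [-0.5, 0.1, 0.6]
grip_width: 0.006
finger_force: 0.0
```

Request:
servo_tool([
  [[0, 0, 0.02, 0, 0, 0, -1], [0, 0, 0.02, 0, 0, 0, -1], [0, 0, 0.02, 0, 0, 0, -1], [0, 0, 0.01, 0, 0, 0, -1], [0, 0, 0.01, 0, 0, 0, -1], [0, 0, 0, 0, 0, 0, -1], [0, 0, 0, 0, 0, 0, -1], [0, 0, 0, 0, 0, 0, -1], [0, 0, 0, 0, 0, 0, -1], [0, 0, 0, 0, 0, 0, -1]],
])

```text
t: 16.3
position: [0.4623, -0.2564, 0.0681]
eef_rot: [3.141, 0.0, 1.571]
ft_force: [-2.3, 1.1, 7.0]
grip_width: 0.006
finger_force: 3.7
```

Request:
servo_tool([
  [[0, 0, 0.01, 0, 0, 0, -1], [0, 0, 0.01, 0, 0, 0, -1], [0, 0, 0, 0, 0, 0, -1], [0, 0, 0, 0, 0, 0, -1], [0, 0, 0, 0, 0, 0, -1], [0, 0, 0, 0, 0, 0, -1], [0, 0, 0, 0, 0, 0, -1], [0, 0, 0, 0, 0, 0, -1], [0, 0, 0, 0, 0, 0, -1], [0, 0, 0, 0, 0, 0, -1]],
])

```text
t: 17.3
position: [0.4624, -0.2565, 0.0677]
eef_rot: [3.141, 0.001, 1.571]
ft_force: [-9.2, 6.6, 26.1]
grip_width: 0.002
finger_force: 12.9
```

Request:
servo_tool([
  [[0, 0, -0.1, 0, 0, 0, -1], [0, 0, -0.2, 0, 0, 0, -1], [0, 0, -0.4, 0, 0, 0, -1], [0, 0, -0.4, 0, 0, 0, -1], [0, 0, -0.3, 0, 0, 0, -1], [0, 0, -0.1, 0, 0, 0, -1], [0, 0, 0, 0, 0, 0, -1], [0, 0, 0, 0, 0, 0, -1], [0, 0, 0, 0, 0, 0, -1], [0, 0, 0, 0, 0, 0, -1]],
])

```text
t: 18.3
position: [0.4618, -0.2561, 0.2143]
eef_rot: [-3.14, -0.001, 1.571]
ft_force: [0.2, 0.4, 0.5]
grip_width: 0.004
finger_force: 0.0
```

```bash
python3 - <<'E'
from h import *
cv2.imwrite("pics/side9.png",robot.read_camera("side"))
E
```

```text
(no output)
```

View pics/side9.png

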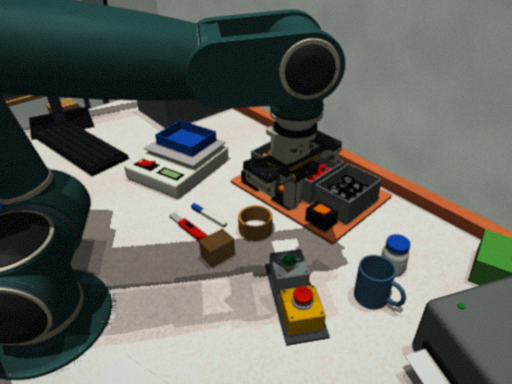

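The final side view shows the ring key sunk at (320,214) and the green button down at (289,261). The stop button at (302,295) looks unchanged, and the tray and loose things are where they were. The arm is clear, so I'm handing in.

```bash
python3 -c "
from station import robot
print(robot.hand_in())"
```

```text
the job is handed in; nothing more can be done
None
```

I pressed the rocker on, then the ring key, then the green release button, each until it stopped at its given depth, and handed the job in at about 18 s with the arm clear and no other key, button or loose thing touched.

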